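# Hold a key-hook rail on the drill stand

### The job

The white key-hook rail lying loose on the drill stand's table still needs its last hole. Keeping it on the table, slide it until it is flush along the fence with its pencil cross right under the tip of the drill bit, then press it firmly down on the table and back against the fence with one diagonal push, and finish while still holding it like that, ready for the drill to come down. Do not bump the drill, and leave the other things where they are.

Things in the scene. Friction and masses are not known exactly. Their poses are not given: they have to be found in the camera images.
- rail: loose workpiece: white wooden rail, 60 mm wide (x), 240 long (y), 20 thick, 0.1 to 0.17 kg, ends square. Long sides rise upright 10 mm, then bevel inwards at 45 degrees to a 40 mm flat top. On its top centre line: 4 mm holes at y -25, 25, 75 mm, pencil cross at -75. Origin: centre of underside. Starts flat on the drill table in front of the fence, up to 0.3 rad askew, cross towards the stand's -y end
- mark (a point): centre of the pencil cross (two 18 mm strokes) on the rail's top face: 20 mm above its underside, on its centre line (30 mm from either long side), 75 mm from its middle towards its -y end
- bit_tip (a point): lower tip of the 3 mm drill bit, fixed, 70 mm above the bench: 30 above the drill table, 10 above the top of a rail lying on it. Axis upright, half way along the fence, 30 mm in front of its face, so the cross passes right under the tip when the rail is flush with the fence. Above it: chuck nut, 12 mm across, from 100 mm height; nose widening to 46 mm at 150 mm height
- station: the drill stand, fixed: grey cast base, steel column 25 mm thick and 430 mm tall, centred 140 mm behind the bit. Origin: on the bench top, straight under the bit; x = from the operator's (robot's) side towards fence and column, square to the fence; y = along the fence; z up. Base 22 mm high
- drill_table: the stand's lacquered plywood table (the rail slides on it with a friction of about 0.35), fixed to the base, same origin and axes as station: top face 40 mm above the bench, from x = -175 to +100 mm and y = -250 to +250 mm
- fence: straight wooden fence, fixed on the drill table, same origin and axes as station: its working face looks to -x and lies at x = +30 mm; 18 mm thick, y = -240 to +240 mm, 32 mm high (its top 72 mm above the bench); behind it two angle brackets with black clamping knobs at y = -190 and +190 mm
- drill: rotary drill with holder, carriage and feed lever, fixed, origin and axes of station: drill body 46 mm thick above the bit, up to 285 mm above the bench; clamp ring 60 mm across at 176 to 200 mm; an arm back to the carriage on the column; feed lever on the -y side, y -26 to -63, x 80 to 160 mm, up to 340 mm high
- offcut: bystander: a 50 mm long (its y) piece of the same rail stock, 60 mm wide, 20 mm thick, loose on the drill table near the -y end of the fence
- pencil: bystander: flat carpenter's pencil 8 x 120 x 6 mm, loose on the drill table behind the fence
- finished_rail: bystander: a finished rail of the same size with four brass hooks, on the bench to the left (+y)
- tape_roll: bystander: roll of tape, 110 mm across, 48 mm high, on the bench to the right (-y)
- paper_plate: bystander: paper plate, 150 mm across, on the bench to the left
- tissue_box: bystander: white wooden tissue box 130 x 250 x 90 mm with an oval opening in its top, on the bench to the right
- paintbrush: bystander: red paintbrush 190 mm long, on the bench to the right, near the robot
- hook_dish: bystander: small white dish 84 mm across, 32 mm high, on the bench to the left, near the robot

How it is judged (in metres and radians):
At the end, for the whole second after the job is handed in: The rail lies flat on the drill table (tilt under 0.03 rad), flush along the fence (within 0.025 rad), its cross within 4 mm of the bit's axis seen from above, at rest, while the fingers still push on it (over 5 N) so that it presses on the fence with over 3 N and on the table with over 5 N (horizontal distance between mark and bit_tip below 0.004 m and angle between the y axis of rail and the y axis of fence, either way round below 0.025 rad and angle between rail's own z axis and vertical below 0.03 rad and z of mark in the frame of station below 0.063 m and contact force between rail and fence above 3 N and contact force between rail and drill_table above 5 N and contact force between the fingers and rail above 5 N and linear speed of rail below 0.01 m/s); the arm keeps its last pose, push and grip.
It fails at once if the rail is lifted off the drill table (its cross more than 10 mm above its height when the rail lies flat, where it would strike the bit) (z of mark in the frame of station above 0.07 m).
It fails at once if the drill is bumped by the arm, the fingers or the rail (over 3 N) (contact force between any of the arm, the fingers, rail and drill above 3 N).
It fails at once if another thing is moved more than 30 mm from its place (distance of any of offcut, pencil, finished_rail, tape_roll, paper_plate, tissue_box, paintbrush, hook_dish from where it was at the start of the episode above 0.03 m).
It also fails if it takes over 59 s, if anything falls off the work surface, if the arm or the gripper's body presses on something with over 40 N, if the wrist force passes 120 N, or if a joint passes its speed limit or range.

### The arm

A 7-joint arm with a two-finger parallel gripper is mounted at the origin on the work surface. World frame = base frame: x ahead of the robot, y to its left, z up, the work surface at z = 0. Lengths are in mm, angles in rad, forces in N, time in s.
With the tool pointing down it reaches from about 425 to 875 mm from the base axis. Payload 9.9 kg.
Tool frame: the origin (TCP) lies between the finger pads; the fingertips stand robot.tips_ahead ahead of it and the grasp point (between the pads) lies 8 mm behind it (robot.tips_ahead is the distance from the TCP to the fingertips, in mm); z points along the fingers, y is the line along which they close (so a half turn about z gives the same grasp; the last joint's range is limited). The gripper opens to 85 mm and grips with 20 to 120 N. Pads are 22 mm wide; open, the fingers measure 114 mm over their backs; the gripper's body (76 mm by 85 mm) begins 54 mm behind the grasp point. The pads swing forward as they close: fully open they stand 13 mm farther back than shut.
Start: joints at [1.211, 0.576, 0.025, 1.437, -0.015, 1.129, -0.057], TCP at [183.818, -649.492, 242.289] pointing down, gripper open.
Joint ranges: [-2.76, 2.76], [-0.34, 2.15], [-1.52, 1.57], [0.19, 2.46], [-1.09, 4.23], [0.17, 1.99], [-2.82, 2.82]. Speed limits (rad/s): [2.22, 2.22, 3.01, 3.01, 3.14, 3.14, 3.14].

### API

Orientations are given as a unit quaternion [w, x, y, z].
In Python, from bench import robot gives the robot as it stands. The module is installed in compiled form; this text tells all that it offers.
- The arm moves only by the tool move_arm, never from a script. Its argument "increments" is text: rows parted by semicolons, each of 7 numbers parted by spaces: the finger opening in mm, from 0 to 85.4, then the shift along the tool's x, y, z in mm, then the turn, a rotation vector about the tool's x, y, z in degrees. A call has 1 to 12 rows; each row is the pose to reach, as a shift and turn from the pose commanded when the call began, along the tool's axes at that moment; what a row does not reach only later rows make up. A row lasts 1/8 s, in which the tool goes at most 62.5 mm and 10.7 degrees, less where a joint would pass 70% of its speed; a pose out of reach is approached as far as the arm can. A call with a gripper value outside its range is refused whole. The fingers move at their own pace and stop on an object; the grip force is fixed at half the most. Time passes only in rows, so rows that repeat a pose let the fingers close. It gives the time, the measured TCP pose, the force, the opening and the grip force at its end, in the units of the state.
- robot.sense(): the state, without advancing time (a new reading comes with each control period).
- robot.grab_frame(name): name is "scene" or "top"; returns a dict with "image" (480x640x3 uint8, red, green, blue), "fx", "fy", "cx", "cy" (pixels), "extrinsics" (4x4, takes a point from camera to world coordinates). Camera axes: x right, y down, z forward; pixel columns grow to the right and rows downward; lengths in mm; the calibration is good to about 2 mm. A picture is of the moment at which its call begins. There is no depth.
- robot.close_job(): hands the job in; it is judged then, once.
The state is a dict: "clock": time; "joint_pos": joint angles; "qvel": joint speeds; "effort": joint torques, N m; "ee_pos": TCP position; "eef_rot": TCP orientation; "force": force on the tool from outside, world axes, zero at the start; "torque": the same for the moment, N m; "opening": opening from 0.0 (shut) to 1.0 (fully open); "gripper_force": force on a finger pad.
Only numpy, scipy, OpenCV 4.12 (cv2) and the standard library are available. Lean on these libraries where they do the work, as an engineer would, in place of code of your own. Each camera call takes 0.05 s, during which the arm holds its last target. There are 200 camera calls.

## Working session

There is one attempt and no reset: what is moved stays moved. The work goes in short steps, Python scripts to look and compute and a tool call to move; the robot and the scene stay as the last step left them, time stands still between calls to the robot, and variables do not carry over. Pictures are saved under pics/ and viewed, at most 10 in all, crops included, and the job is handed in when it is done.

Besides the shell and the picture viewer there is one more tool, called as a command line: name --argument value ..., lists and objects as JSON in quotes. move_arm: Moves the arm, as the interface text tells. Its arguments: {"type":"object","properties":{"increments":{"type":"string"}},"required":["increments"]}

```bash
mkdir -p pics; cat > h.py <<'E'
import numpy as np, cv2
from bench import robot
def grab(n,f):
    d=robot.grab_frame(n); cv2.imwrite('pics/'+f,cv2.cvtColor(d['image'],cv2.COLOR_RGB2BGR)); np.savez(f'cal_{n}.npz',fx=d['fx'],fy=d['fy'],cx=d['cx'],cy=d['cy'],E=d['extrinsics']); return d
def ray(n,u,v,z):
    c=np.load(f'cal_{n}.npz');E=c['E']
    r=E[:3,:3]@np.array([(u-c['cx'])/c['fx'],(v-c['cy'])/c['fy'],1]); o=E[:3,3]
    return o+r*(z-o[2])/r[2]
def proj(n,p):
    c=np.load(f'cal_{n}.npz');E=c['E']
    q=E[:3,:3].T@(np.array(p,float)-E[:3,3]); return np.array([c['fx']*q[0]/q[2]+c['cx'],c['fy']*q[1]/q[2]+c['cy']])
E
python3 - <<'E'
from h import *
for n in('scene','top'):
    d=grab(n,n+'1.png'); print(n,d['fx'],d['extrinsics'].round(3).tolist())
s=robot.sense(); print(s,robot.tips_ahead)
E
```

```text
scene 436.80793976276897 [[-0.577, 0.668, -0.47, 1007.024], [0.817, 0.471, -0.334, 382.028], [-0.002, -0.576, -0.817, 1036.114], [0.0, 0.0, 0.0, 1.0]]
top 473.5202779518191 [[-0.026, -0.997, 0.075, 372.035], [-1.0, 0.026, 0.003, -14.407], [-0.005, -0.075, -0.997, 1230.67], [0.0, 0.0, 0.0, 1.0]]
{'clock': 0.1, 'joint_pos': array([ 1.21116634,  0.57644851,  0.02483537,  1.4377959 , -0.01503479,
        1.12902435, -0.05652112]), 'qvel': array([ 0.00013733, -0.00243201,  0.00036866, -0.00205929,  0.0006265 ,
       -0.00059503, -0.00043053]), 'effort': array([ 5.92639364e-03, -7.67306757e+01,  2.25804001e+00, -2.86607498e+01,
        1.59995951e-02,  8.56117200e-03,  4.21640962e-07]), 'ee_pos': array([ 183.75404851, -649.10731091,  241.53820687]), 'eef_rot': array([-7.36241082e-04,  9.90504041e-01,  1.37481591e-01, -1.21467010e-04]), 'force': array([ 0.63611664, -0.22107534, -0.75055423]), 'torque': array([-0.00935834,  0.02120473,  0.01936927]), 'gripper_force': 0.0, 'opening': 0.9962516769018166} 11.0
```

View pics/top1.png

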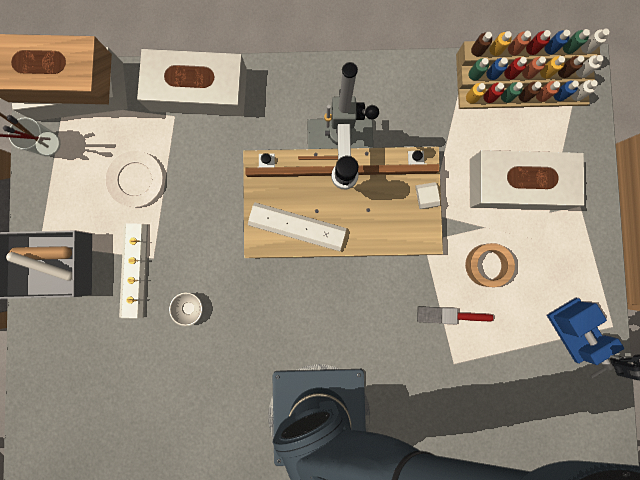

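View pics/scene1.png

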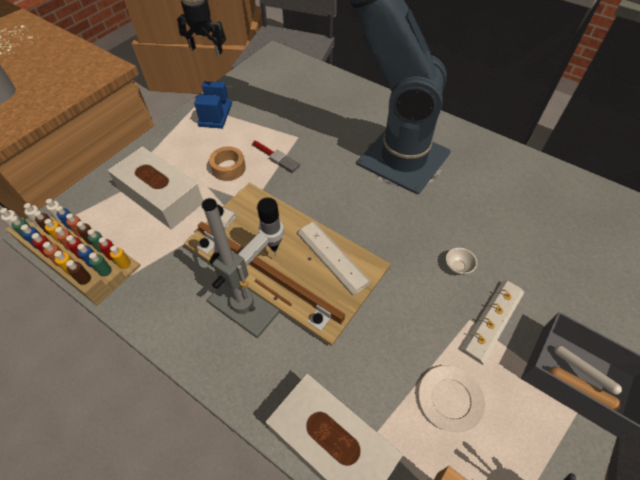

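The top view shows the table from (244,258) to (443,254), the rail at about (298,228), its cross at about (326,234), and the fence face along row ~176. The offcut is at (428,195). I'll enlarge the table area to measure it.

```bash
python3 - <<'E'
import cv2
a=cv2.imread('pics/top1.png')[135:265,238:450]; cv2.imwrite('pics/c1.png',cv2.resize(a,None,fx=3.75,fy=3.75,interpolation=cv2.INTER_CUBIC))
b=cv2.imread('pics/scene1.png')[180:345,180:400]; cv2.imwrite('pics/c2.png',cv2.resize(b,None,fx=3.6,fy=3.6,interpolation=cv2.INTER_CUBIC))
E
```

```text
(no output)
```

View pics/c1.png

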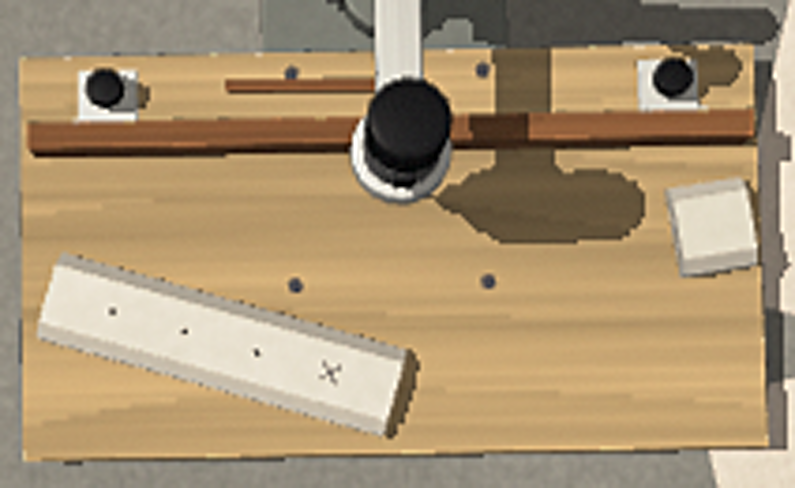

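View pics/c2.png

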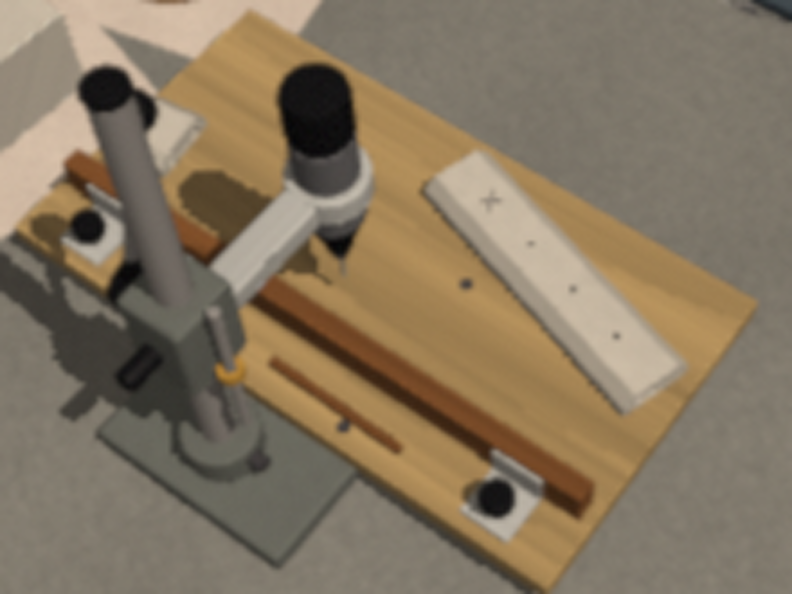

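```bash
cat > m.py <<'E'
from h import *
def T(x,y,z): return ray('top',238+(x+.5)/3.75-.5,135+(y+.5)/3.75-.5,z)
def S(x,y,z): return ray('scene',180+(x+.5)/3.6-.5,180+(y+.5)/3.6-.5,z)
E
python3 - <<'E'
from m import *
np.set_printoptions(precision=1,suppress=True)
c={k:T(*k,40) for k in[(20,58),(753,42),(768,446),(22,460)]}
for k in c: print('corner',k,c[k])
v=list(c.values()); print('centre',np.mean(v,0))
for k in[(250,10),(755,302),(548,590)]: print('corner S',S(*k,40))
a,b=T(32,155,40),T(755,146,40); print('fence',a,b,np.arctan2(-(b-a)[0],-(b-a)[1])) 
v=np.array(v); print('yaw', [np.arctan2(-(q-p)[0]*1,-(q-p)[1]*1) for p,q in((v[0],v[1]),(v[3],v[2]))],'offset x', np.linalg.norm(v[0]-v[3]),np.linalg.norm(v[0]-v[1]))
print('bit S',S(343,272,70))
for k in[(330,372),(257,352),(184,331),(112,311)]: print('top',T(*k,60))
for k in[(490,200),(531,244),(573,290),(617,336)]: print('scn',S(*k,60))
print('offcut',[T(*k,50) for k in[(667,188),(742,178),(757,262),(684,275)]])
E
```

```text
corner (20, 58) [680.5 176.7  40. ]
corner (753, 42) [ 678.  -322.9   40. ]
corner (768, 446) [ 402.9 -320.6   40. ]
corner (22, 460) [406.6 179.1  40. ]
centre [542.  -71.9  40. ]
corner S [ 402.4 -319.5   40. ]
corner S [407.  176.1  40. ]
corner S [678.5 176.6  40. ]
fence [613.3 169.4  40. ] [ 606.3 -321.1   40. ] 0.014241282829503436
yaw [np.float64(0.004928822357355255), np.float64(0.007274253726723408)] offset x 273.9159206345011 499.56732046426237
bit S [575.8 -75.7  70. ]
top [458.8 -28.6  60. ]
top [473.3  19.3  60. ]
top [488.6  67.3  60. ]
top [503.2 114.8  60. ]
scn [456.4 -29.9  60. ]
scn [471.3  18.5  60. ]
scn [486.7  66.5  60. ]
scn [500.7 113.9  60. ]
offcut [array([ 577.4, -258.2,   50. ]), array([ 582.9, -308.8,   50. ]), array([ 525.8, -316.3,   50. ]), array([ 518.4, -267.2,   50. ])]
```

```bash
cat > p.py <<'E'
from h import *
from scipy.spatial.transform import Rotation as Ro
def pose():
    s=robot.sense(); w,x,y,z=s['eef_rot']; return s,s['ee_pos'],Ro.from_quat([x,y,z,w])
def tool(h,tilt=0): # heading of tool y in deg; tilt: lean tool z forward about tool y axis (deg)
    c,s=np.cos(np.radians(h)),np.sin(np.radians(h))
    return Ro.from_matrix(np.array([[-s,c,0],[c,s,0],[0,0,-1]]).T)
def row(p0,R0,p,R):
    print(np.round(R0.inv().apply(np.array(p)-p0),1),np.round((R0.inv()*R).as_rotvec(degrees=True),1))
E
python3 - <<'E'
from p import *
s,_,R0=pose(); p0=np.array([183.818,-649.492,242.289])
row(p0,R0,[400,-260,240],tool(-74+30))
row(p0,R0,[430,-80,240],tool(-17.2))
row(p0,R0,[496,91,240],tool(-17.2))
row(p0,R0,[496,91,120],tool(-17.2))
E
```

```text
[ 314.1 -315.9    2.7] [ -0.1  -0.  -30.2]
[ 392.  -480.9    3. ] [ -0.1  -0.  -57. ]
[ 502.1 -627.5    3.2] [ -0.1  -0.  -57. ]
[ 502.1 -627.3  123.2] [ -0.1  -0.  -57. ]
```

move_arm --increments "85 314 -316 2 0 0 -30;85 314 -316 2 0 0 -30;85 314 -316 2 0 0 -30;85 314 -316 2 0 0 -30;85 314 -316 2 0 0 -30;85 314 -316 2 0 0 -30;85 314 -316 2 0 0 -30;85 314 -316 2 0 0 -30;85 392 -481 2 0 0 -57;85 392 -481 2 0 0 -57;85 392 -481 2 0 0 -57;85 392 -481 2 0 0 -57"

```text
clock: 1.6
ee_pos: [430.5, -76.5, 240.5]
eef_rot: [-0.0, 0.803, 0.596, 0.001]
force: [0.3, -1.1, 0.1]
opening: 0.996
gripper_force: 0.0
```

```bash
python3 - <<'E'
from p import *
s,p0,R0=pose(); print(p0,R0.as_matrix().round(3),s['clock'])
row(p0,R0,[496,91,240],tool(-17.2))
row(p0,R0,[496,91,110],tool(-17.2))
E
```

```text
[430.53380324 -76.52043164 240.47359074] [[ 0.289  0.957  0.001]
 [ 0.957 -0.289  0.001]
 [ 0.001  0.    -1.   ]] 1.6
[179.3  14.3   0.7] [ 0.  -0.1  0.4]
[179.1  14.3 130.7] [ 0.  -0.1  0.4]
```

move_arm --increments "80 179 14 0 0 0 0;80 179 14 0 0 0 0;80 179 14 0 0 0 0;80 179 14 0 0 0 0;80 179 14 130 0 0 0;80 179 14 130 0 0 0;80 179 14 130 0 0 0;80 179 14 130 0 0 0"

```text
clock: 2.6
ee_pos: [497.0, 86.0, 111.4]
eef_rot: [0.0, 0.805, 0.593, 0.0]
force: [1.2, -0.0, 0.7]
opening: 0.936
gripper_force: 0.0
```

```bash
python3 - <<'E'
from p import *
s,p0,R0=pose(); print(p0,s['clock'],s['opening'],R0.as_matrix()[:,1])
row(p0,R0,[496,91,110],tool(-17.2))
d=grab('top','t2.png'); grab('scene','s2.png')
a=cv2.imread('pics/top1.png')
c=cv2.imread('pics/t2.png')[170:270,235:375]; b=cv2.imread('pics/s2.png')[180:310,260:400]
c=cv2.resize(c,(560,400),interpolation=cv2.INTER_CUBIC); b=cv2.resize(b,(0,0),fx=400/130,fy=400/130,interpolation=cv2.INTER_CUBIC)
o=np.hstack([c,b]); cv2.imwrite('pics/o2.png',cv2.resize(o,(800,int(400*800/o.shape[1]))))
E
```

```text
[496.99082475  85.98645002 111.39810236] 2.6 0.9356913830194128 [ 9.54863320e-01 -2.97045152e-01  4.66839590e-04]
[ 4.5 -2.4  1.4] [ 0.   0.  -0.1]
```

View pics/o2.png

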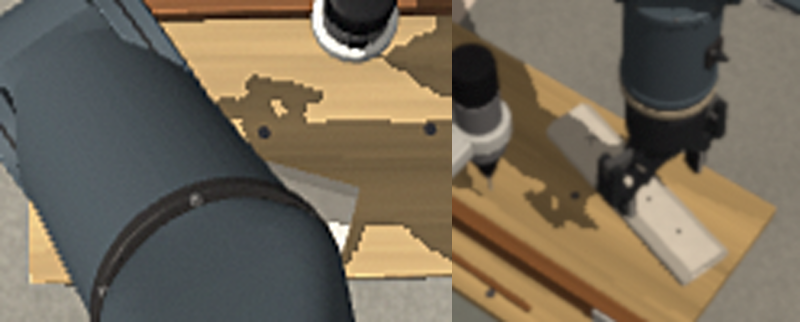

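move_arm --increments "70 4.5 -2.4 30 0 0 0;70 4.5 -2.4 57 0 0 0;70 4.5 -2.4 57 0 0 0;70 4.5 -2.4 57 0 0 0"

```text
clock: 3.2
ee_pos: [496.5, 92.1, 55.1]
eef_rot: [0.001, 0.805, 0.593, 0.001]
force: [0.2, -0.9, -0.2]
opening: 0.821
gripper_force: 0.0
```

move_arm --increments "70 0 0 3 0 0 0;70 0 0 3 0 0 0"

```text
clock: 3.45
ee_pos: [495.7, 91.9, 50.9]
eef_rot: [0.0, 0.805, 0.593, 0.0]
force: [0.9, -0.7, 0.1]
opening: 0.821
gripper_force: 0.0
```

move_arm --increments "70 0 0 2 0 0 0;70 0 0 2 0 0 0"

```text
clock: 3.7
ee_pos: [495.3, 91.9, 48.2]
eef_rot: [-0.0, 0.805, 0.593, -0.0]
force: [0.5, -0.1, 0.4]
opening: 0.819
gripper_force: 0.0
```

move_arm --increments "50 0 0 0 0 0 0;50 0 0 0 0 0 0;50 0 0 0 0 0 0;50 0 0 0 0 0 0"

```text
clock: 4.2
ee_pos: [495.3, 92.0, 48.6]
eef_rot: [0.0, 0.805, 0.593, 0.0]
force: [-1.3, 0.5, 5.5]
opening: 0.683
gripper_force: 63.8
```

```bash
python3 - <<'E'
from p import *
s,p0,R0=pose(); print(p0,R0.as_matrix()[:,1])
for f in(.25,.5,.75,1): row(p0,R0,p0+f*(np.array([552,54,p0[2]])-p0),tool(-17.2+f*16.7))
E
```

```text
[495.32834182  91.98615005  48.64171814] [ 9.55254460e-01 -2.95785213e-01  1.54073289e-04]
[-4.9 16.3  0. ] [ 0.   0.  -4.2]
[-9.8 32.7  0. ] [ 0.   0.  -8.4]
[-14.6  49.    0. ] [  0.    0.  -12.5]
[-19.5  65.4   0. ] [  0.    0.  -16.7]
```

move_arm --increments "50 -2.5 8 0 0 0 -2;50 -5 16 0 0 0 -4.2;50 -7.5 24.5 0 0 0 -6.3;50 -10 32.7 0 0 0 -8.4;50 -12.5 41 0 0 0 -10.4;50 -14.6 49 0 0 0 -12.5;50 -17 57 0 0 0 -14.6;50 -19.5 65.4 0 0 0 -16.7;50 -19.5 65.4 0 0 0 -16.7;50 -19.5 65.4 0 0 0 -16.7"

```text
clock: 5.45
ee_pos: [552.8, 53.8, 48.7]
eef_rot: [0.0, 0.71, 0.704, 0.0]
force: [2.3, -2.7, 4.0]
opening: 0.682
gripper_force: 63.7
```

```bash
python3 - <<'E'
from p import *
s,p0,R0=pose(); print(p0,s['clock'],s['opening'],s['force'],R0.as_matrix()[:,1])
grab('top','t3.png'); grab('scene','s3.png')
c=cv2.imread('pics/t3.png')[145:265,240:440]; b=cv2.imread('pics/s3.png')[180:340,190:400]
c=cv2.resize(c,(500,300),interpolation=cv2.INTER_CUBIC); b=cv2.resize(b,(0,0),fx=3.6,fy=3.6,interpolation=cv2.INTER_CUBIC)
cv2.imwrite('pics/o3.png',b)
E
```

```text
[552.76204391  53.79599518  48.6666907 ] 5.45 0.6816313477782374 [ 2.31052498 -2.73210567  4.0076117 ] [ 0.99995833 -0.00903844  0.00128202]
```

View pics/o3.png

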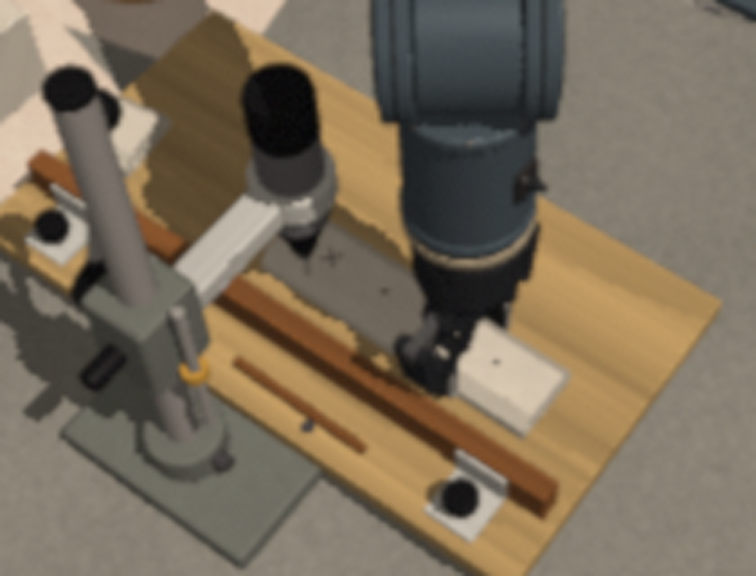

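The cross is at crop (333,257), the bit tip at (307,272), and the rail is parallel to the fence with a gap.

```bash
python3 - <<'E'
from p import *
def S(x,y,z): return ray('scene',190+(x+.5)/3.6-.5,180+(y+.5)/3.6-.5,z)
print('cross',S(333,257,60),'hole',S(385,292,60),S(496,362,60),'bit',S(307,272,70))
print('fence top back/front ends', S(552,487,72),S(545,515,40))
# predicted px of tip over candidate bit positions
E
```

```text
cross [549.92701197 -72.96410374  60.        ] hole [552.00673844 -23.09384249  60.        ] [553.12719685  76.2981823   60.        ] bit [575.76266948 -75.70047158  70.        ]
fence top back/front ends [614.98316453 164.54587999  72.        ] [621.85961531 164.86557364  40.        ]
```

move_arm --increments "70 0 0 0 0 0 0;70 0 0 0 0 0 0;70 0 0 0 0 0 0;70 0 0 -35 0 0 0;70 0 0 -70 0 0 0;70 0 -30 -70 0 0 0;70 0 -62 -70 0 0 0;70 0 -62 -70 0 0 0"

```text
clock: 6.55
ee_pos: [487.8, 54.3, 118.4]
eef_rot: [-0.0, 0.71, 0.704, -0.001]
force: [1.7, 0.2, 0.2]
opening: 0.82
gripper_force: 0.0
```

```bash
python3 - <<'E'
from p import *
s,p0,R0=pose(); print(p0,s['joint_pos'].round(2),s['opening'],s['force'],R0.as_matrix()[:,1])
for h in(89.5,-90.5):
  row(p0,R0,[485,30,112],tool(h)); row(p0,R0,[485,30,54],tool(h))
E
```

```text
[487.81867314  54.26826797 118.40737227] [ 0.15  0.5  -0.51  2.05  0.38  0.68 -0.62] 0.8201478764217478 [1.66390735 0.22673448 0.17998618] [ 0.99996904 -0.00769122 -0.0016612 ]
[-24.3  -2.6   6.4] [ -0.1  -0.  -89.9]
[-24.2  -2.5  64.4] [ -0.1  -0.  -89.9]
[-24.3  -2.6   6.4] [-0.   0.1 90.1]
[-24.2  -2.5  64.4] [-0.   0.1 90.1]
```

move_arm --increments "50 -24 -3 0 0 0 10;50 -24 -3 0 0 0 20;50 -24 -3 0 0 0 30;50 -24 -3 0 0 0 40;50 -24 -3 0 0 0 50;50 -24 -3 0 0 0 60;50 -24 -3 0 0 0 70;50 -24 -3 0 0 0 80;50 -24 -3 0 0 0 90;50 -24 -3 0 0 0 90;50 -24 -3 0 0 0 90"

```text
clock: 7.92
ee_pos: [487.2, 30.7, 118.2]
eef_rot: [-0.0, 1.0, -0.002, 0.0]
force: [-0.4, 0.7, 0.1]
opening: 0.584
gripper_force: 0.0
```

```bash
python3 - <<'E'
from p import *
s,p0,R0=pose(); print(p0,s['joint_pos'].round(2),s['opening'],s['force'],R0.as_matrix().round(3))
grab('scene','s4.png'); grab('top','t4.png')
b=cv2.imread('pics/s4.png')[215:290,230:330]; b=cv2.resize(b,(0,0),fx=6,fy=6,interpolation=cv2.INTER_CUBIC)
cv2.imwrite('pics/o4.png',b)
E
```

```text
[487.19330325  30.72213336 118.22092092] [-0.12  0.47 -0.05  2.07  0.04  0.6  -1.78] 0.5841821892635708 [-0.39784206  0.65344724  0.09910024] [[ 1.    -0.005  0.   ]
 [-0.005 -1.     0.   ]
 [ 0.    -0.    -1.   ]]
```

View pics/o4.png

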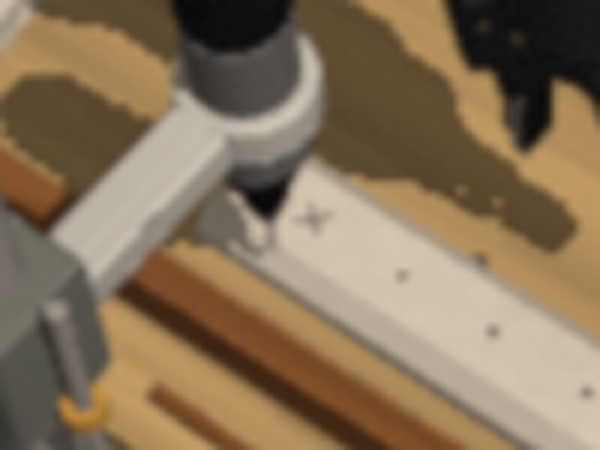

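The cross is at (314,217), the holes at (402,275), (492,331) and (587,392), and the bit tip at about (270,252).

```bash
python3 - <<'E'
from p import *
np.set_printoptions(precision=1,suppress=True)
def S(x,y,z): return ray('scene',230+(x+.5)/6-.5,215+(y+.5)/6-.5,z)
for k in[(314,217),(402,275),(492,331),(587,392)]: print(S(*k,60))
print('tip',S(270,252,70),S(270,256,70),'nut bottom',S(271,216,100))
for p in([579,-72.5,70],[579,-72.5,100],[579,-72.5,285]): u=proj('scene',p); print(((u-[230,215]+.5)*6-.5))
u=proj('scene',[579,-72.5,285]);print(u)
# top view: drill cap
for z in (285,): print(ray('top',346.6,165+.5,z))
a=cv2.imread('pics/top1.png')[150:200,325:370].max(2); print()
m=(a<60).astype(np.uint8); n,l,st,c=cv2.connectedComponentsWithStats(m); print(st[1:],c[1:]+[325,150])
E
```

```text
[549.6 -74.   60. ]
[551.2 -23.7  60. ]
[551.4  25.2  60. ]
[552.5  75.8  60. ]
tip [579.6 -73.7  70. ] [581.2 -72.4  70. ] nut bottom [578.5 -70.6 100. ]
[273.1 252.4]
[266.8 214.7]
[221.  -59.9]
[266.4 204.6]
[579.6 -72.  285. ]

[[ 10   6  23  29 486]
 [  0  23   7   3  14]
 [ 34  22  11   3  28]] [[346.3 169.3]
 [327.9 174.3]
 [364.5 173.2]]
```

move_arm --increments "50 0 0 40 0 0 0;50 0 0 65 0 0 0;50 0 0 65 0 0 0;50 12 0 65 0 0 0;50 20 0 65 0 0 0;50 20 0 65 0 0 0"

```text
clock: 8.78
ee_pos: [508.4, 30.4, 54.1]
eef_rot: [-0.0, 1.0, -0.004, 0.001]
force: [0.2, 0.2, 0.1]
opening: 0.587
gripper_force: 0.0
```

move_arm --increments "50 4 0 0 0 0 0;50 8 0 0 0 0 0;50 12 0 0 0 0 0;50 16 0 0 0 0 0;50 20 0 0 0 0 0;50 20 0 0 0 0 0;50 20 0 0 0 0 0"

```text
clock: 9.65
ee_pos: [526.9, 30.2, 53.3]
eef_rot: [-0.0, 1.0, -0.004, 0.0]
force: [0.2, 1.0, -0.1]
opening: 0.587
gripper_force: 0.0
```

move_arm --increments "50 3 0 0 0 0 0;50 6 0 0 0 0 0;50 9 0 0 0 0 0;50 9 0 0 0 0 0;50 9 0 0 0 0 0"

```text
clock: 10.28
ee_pos: [535.9, 30.1, 53.3]
eef_rot: [-0.0, 1.0, -0.004, 0.0]
force: [0.1, 0.1, -1.3]
opening: 0.584
gripper_force: 0.0
```

```bash
python3 - <<'E'
from p import *
s,p0,R0=pose(); print(p0,s['force'])
grab('scene','s5.png'); grab('top','t5.png')
b=cv2.imread('pics/s5.png')[200:330,230:390]; b=cv2.resize(b,(0,0),fx=4.6,fy=4.6,interpolation=cv2.INTER_CUBIC)
cv2.imwrite('pics/o5.png',b)
E
```

```text
[535.93179708  30.12721846  53.31923853] [ 0.08293488  0.1029093  -1.25706329]
```

View pics/o5.png

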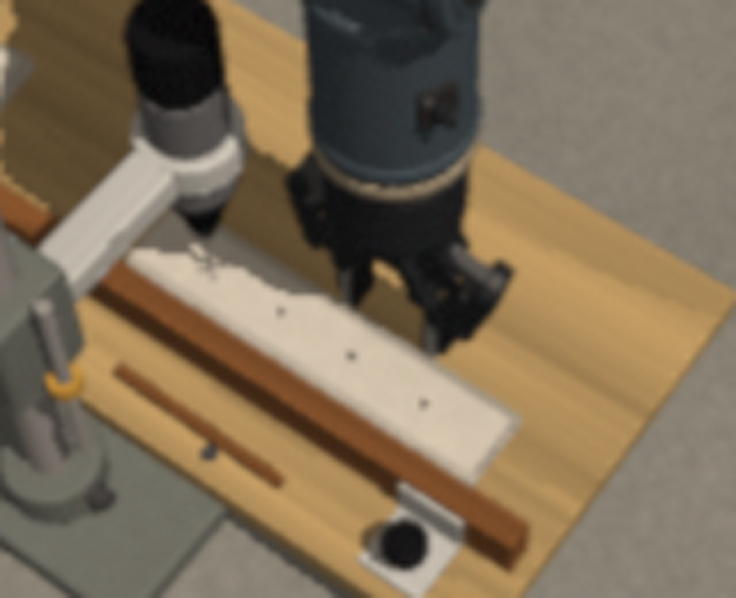

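The rail is nearly at the fence. The holes are at (281,312), (351,356) and (424,404), and the cross is at about (208,264), right beside the tip.

```bash
python3 - <<'E'
from p import *
np.set_printoptions(precision=1,suppress=True)
def S(x,y,z): return ray('scene',230+(x+.5)/4.6-.5,200+(y+.5)/4.6-.5,z)
P=np.array([S(*k,60) for k in[(208,264),(281,312),(351,356),(424,404)]]); print(P)
f=np.polyfit([-25,25,75],P[1:,:2],1); print('fit cross',f[0]*-75+f[1],f[0])
for z in(60,70): print((proj('scene',[579.5,-72.8,z])-[230,200]+.5)*4.6-.5)
E
```

```text
[[575.8 -77.1  60. ]
 [577.1 -23.3  60. ]
 [577.2  26.   60. ]
 [578.4  76.6  60. ]]
fit cross [576.3 -73.4] [0. 1.]
[209.8 272.1]
[208.3 262.7]
```

move_arm --increments "50 2 0 0 0 0 0;50 4 0 0 0 0 0;50 4 0 0 0 0 0;50 4 0 0 0 0 0"

```text
clock: 10.88
ee_pos: [537.2, 30.0, 52.8]
eef_rot: [0.0, 1.0, -0.004, -0.003]
force: [-8.0, -0.4, 5.1]
opening: 0.587
gripper_force: 4.0
```

move_arm --increments "50 1.5 0 0 0 0 0;50 1.5 0 0 0 0 0;50 1.5 0 0 0 0 0"

```text
clock: 11.25
ee_pos: [537.3, 30.0, 52.6]
eef_rot: [0.0, 1.0, -0.004, -0.004]
force: [-12.2, 1.1, 6.3]
opening: 0.589
gripper_force: 6.0
```

move_arm --increments "50 -10 0 0 0 0 0;50 -10 0 -22 0 0 0;50 -10 0 -22 0 0 0;50 -8 0 -20 0 0 0;50 -5 0 -17 0 0 0;50 -2 0 -14 0 0 0;50 0 0 -12 0 0 0;50 0 0 -12 0 0 0;50 0 0 -12 0 0 0"

```text
clock: 12.38
ee_pos: [541.3, 30.1, 65.3]
eef_rot: [-0.0, 1.0, -0.004, -0.0]
force: [0.3, 0.2, -0.3]
opening: 0.584
gripper_force: 0.0
```

move_arm --increments "50 2 0 2 0 0 0;50 4 0 4 0 0 0;50 4 0 4 0 0 0;50 4 0 4 0 0 0"

```text
clock: 12.88
ee_pos: [544.4, 30.0, 62.2]
eef_rot: [0.0, 1.0, -0.004, -0.001]
force: [-7.0, 0.3, 19.3]
opening: 0.585
gripper_force: 9.1
```

move_arm --increments "50 2 0 0.5 0 0 0;50 4 0 1 0 0 0;50 4 0 1 0 0 0;50 4 0 1 0 0 0"

```text
clock: 13.38
ee_pos: [544.7, 30.0, 62.0]
eef_rot: [0.0, 1.0, -0.004, -0.004]
force: [-22.7, 0.3, 41.5]
opening: 0.584
gripper_force: 23.1
```

```bash
python3 - <<'E'
from p import *
s,p0,R0=pose(); print(p0,s['force'])
grab('scene','s6.png'); grab('top','t6.png')
b=cv2.imread('pics/s6.png')[215:315,230:370]; b=cv2.resize(b,(0,0),fx=5.6,fy=5.6,interpolation=cv2.INTER_CUBIC)
cv2.imwrite('pics/o6.png',b)
E
```

```text
[544.65244289  30.02533858  61.97484677] [-22.66942517   0.28242772  41.54272847]
```

View pics/o6.png

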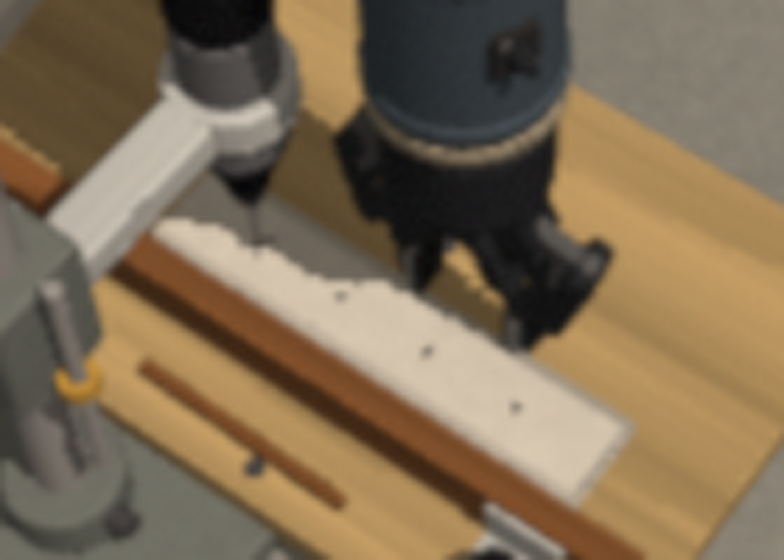

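Holes are at (340,296), (427,351) and (516,408), and the cross is hidden right under the tip at about (257,250).

```bash
python3 - <<'E'
from p import *
np.set_printoptions(precision=4,suppress=True)
def S(x,y,z): return ray('scene',230+(x+.5)/5.6-.5,215+(y+.5)/5.6-.5,z)
P=np.array([S(*k,60) for k in[(340,296),(427,351),(516,408)]]); print(P)
f=np.polyfit([-25,25,75],P[:,:2],1); print('cross fit',f[0]*-75+f[1],'scaled',P.mean(0)-[0,100,0],'slope',f[0])
print('tip guess',[S(257,y,70) for y in(240,245,248)],'cross',S(257,250,60))
for z in(60,70,100): print((proj('scene',[579.5,-72.8,z])-[230,215]+.5)*5.6-.5)
# difference image of the still parts: finer tip location from average of frames
import glob
g=[cv2.imread(f'pics/{n}')[245:268,268:286,1] for n in('s3.png','s6.png')]
for a in g: print(a[:,3:13])
E
```

```text
[[577.7067 -24.0755  60.    ]
 [577.9483  26.2893  60.    ]
 [578.4931  76.4961  60.    ]]
cross fit [577.263  -74.3349] scaled [578.0494 -73.7633  60.    ] slope [0.0079 1.0057]
tip guess [array([580.3532, -70.1174,  70.    ]), array([582.5014, -68.3927,  70.    ]), array([583.7875, -67.3601,  70.    ])] cross [580.2717 -71.3171  60.    ]
[255.5661 247.3176]
[253.6583 235.931 ]
[247.7676 200.7722]
[[ 60  63  61  55  50  40  28  56  87  99]
 [ 36  37  34  27  21  14  24  73  95 101]
 [ 16  14  12  11  11  13  35  80  99 101]
 [ 23  12   8  12  11  19  56  87  99 100]
 [ 48  21  12  12  14  37  75  96 101  99]
 [ 77  50  30  21  28  59  89  99  99  98]
 [ 94  80  59  46  55  81  98  96  88  83]
 [101  95  89  77  77  93 100  98  93  90]
 [102 102 100  88  85  95 100 101  99  99]
 [103 103  99  92  86  94 100 100  99 100]
 [104 104 101  93  86  94 101 101 100 100]
 [104 104 103  98  92  97 101 101 101 100]
 [103 104 103 103 101 101 103 101 101 100]
 [ 99 102 104 103 102 104 102 101 102 101]
 [ 93  97 100 102 104 103 104 103 103 103]
 [ 90  90  94  98 102 103 104 103 104 103]
 [104  84 
[... 581 characters left out ...]
91  87  83]
 [ 99  96  90  77  78  92 100  98  95  88]
 [101 101  98  88  84  94 101 102 100  96]
 [101 100 100  91  86  95 101 102 103 101]
 [106 102 100  93  84  93 101 102 101 100]
 [142 109 100  96  85  90  98  98  99 100]
 [179 140 107  99  84  81  84  84  93  99]
 [194 162 128 110  85  83  92  93  96 100]
 [197 185 174 166 141 147 161 138 113 106]
 [196 195 193 190 168 174 190 181 169 141]
 [195 195 195 194 186 190 197 197 193 178]
 [194 194 194 193 194 195 196 197 197 194]
 [188 193 194 194 194 194 196 195 196 195]
 [177 184 190 193 195 194 194 195 195 197]
 [163 172 180 188 192 194 195 195 197 197]
 [123 142 162 175 184 191 195 196 197 196]
 [ 87 102 129 158 173 181 189 193 197 195]]
```

```bash
python3 - <<'E'
from p import *
np.set_printoptions(precision=1,suppress=True)
print('tip',ray('scene',274.9,256.2,70),ray('scene',274.9,255.8,70))
# cross template: predict pixels of stroke ends for cross at candidate y; compare with s6 & s4 darkness
for n,x in(('s6.png',578.2),):
  im=cv2.imread('pics/'+n).astype(np.float32)[:,:,1]; hp=cv2.GaussianBlur(im,(0,0),3)-im
  P=[]
  for h,g in((-25,(340,296)),(25,(427,351)),(75,(516,408))):
    u0=230+(g[0]+.5)/5.6-.5; v0=215+(g[1]+.5)/5.6-.5
    a,b=int(round(u0)),int(round(v0)); w=np.clip(hp[b-2:b+3,a-2:a+3]-4,0,None); yy,xx=np.mgrid[b-2:b+3,a-2:a+3]
    q=ray('scene',(w*xx).sum()/w.sum(),(w*yy).sum()/w.sum(),60); P.append(q); print('hole',h,q,q[1]-h-75+0)
E
```

```text
tip [578.2 -73.8  70. ] [577.3 -74.6  70. ]
hole -25 [577.9 -23.8  60. ] -73.84773485052938
hole 25 [578.2  26.4  60. ] -73.64921110765283
hole 75 [578.3  76.   60. ] -73.96918031913117
```

move_arm --increments "50 0 0 -1 0 0 0;50 0 0 -1 0 0 0;50 0 0 -1 0 0 0;50 0 0 -1 0 0 0;50 0 0 -1 0 0 0;50 0 0 -1 0 0 0"

```text
clock: 14.22
ee_pos: [544.7, 30.0, 62.2]
eef_rot: [0.0, 1.0, -0.004, -0.004]
force: [-19.9, 1.0, 30.6]
opening: 0.589
gripper_force: 17.9
```

Force is about 20 N towards the fence and 31 N down, the pose is steady, and the cross is within about 1 mm. I'm handing the job in.

```bash
python3 -c "
from bench import robot
print(robot.close_job())"
```

```text
the job is handed in; nothing more can be done
None
```

The job is handed in, though the result was not reported back: the rail is flush along the fence with its cross about 1 mm or less from the bit axis by my camera measurement, and the fingers still hold it with about 20 N towards the fence and 31 N down.

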